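Put etched specimens away in the desiccator

ROBOT

A 7-joint arm with a two-finger parallel gripper is mounted at the origin on the work surface. World frame = base frame: x ahead of the robot, y to its left, z up, the work surface at z = 0. Lengths are in m, angles in degrees, forces in N, time in s.
With the tool pointing down it reaches from about 0.35 to 0.775 m from the base axis. Payload 3.1 kg.
Tool frame: the origin (TCP) lies on the centre line of the jaws, within the pads' length; the fingertips stand 17 mm ahead of it and the grasp point (between the pads) lies 2 mm behind it (robot.tip_reach is the distance from the TCP to the fingertips, in m); z points along the fingers, y is the direction in which the jaws open and shut (so a half turn about z gives the same grasp; the last joint's range is limited). The gripper opens to 85 mm and grips with 20 to 120 N. Pads are 22 mm wide; open, the fingers measure 114 mm over their backs; the gripper's body (76 mm by 85 mm) begins 54 mm behind the grasp point. The pads swing forward as they close: fully open they stand 13 mm farther back than shut.
Start: joints at [-71.259, 17.813, 0.802, 86.603, -0.252, 75.585, -1.558], TCP at [0.198, 0.513, 0.248] pointing down, gripper open.
Joint ranges: [-154.91, 154.91], [-16.99, 109.72], [-72.82, 74.43], [7.12, 147.25], [-82.49, 262.49], [11.32, 116.49], [-174.64, 174.64]. Speed limits (degrees/s): [159.86, 159.86, 180, 180, 180, 180, 180].

INTERFACE

Orientations are given as [roll, pitch, yaw] about the fixed x, y, z axes, in that order (R = Rz(yaw) Ry(pitch) Rx(roll)).
In Python, from station import robot, fingers, vision, workorder, recognise gives the robot as it stands. Calls block until the motion is done:
- robot.move_to(position, orientation): joint-space move of the TCP to a pose.
- robot.line_to(position, orientation=None, velocity=0.15, f_stop=None): straight line of the TCP; orientation=None keeps the orientation; velocity is the mean speed in m/s. With f_stop (N) it stops when the force on the tool has changed by that much, and returns True; else False.
- robot.move_j(angles): joint-space move.
- fingers.gripper_to(opening, force=None): opening from 0.0 (shut) to 1.0 (fully open); force is the grip in N (None keeps the last); returns when the fingers have stopped.
- robot.pause(seconds).
- robot.inverse_kinematics(position, orientation): joint angles nearest the present ones, or None.
- vision.grab_frame(name): name is "side" or "top"; returns the picture (400x640x3 uint8, red, green, blue); there is no depth.
- vision.calibration(name): a dict with "mtx" (3x3 intrinsics, pixels), "extrinsics" (4x4, takes a point from world to camera coordinates). Camera axes: x right, y up, looking along -z (the intrinsics and any distortion apply to the point x, -y, -z); pixel columns grow to the right and rows downward; lengths in m; the calibration is good to about 2 mm. A picture is of the moment at which its call begins. calibration takes no time and is no camera call.
A pose or a line that the arm cannot do raises robot.PlanningError and nothing moves.
- workorder.close_job(): hands the job in, once; it reports no verdict.
Trained networks look in the newest picture that a camera, given by its name, has taken for a name from the list of things; names that differ only in an ending like _2 or _b are one class to them, and where a whole thing is asked for, a point or a joint stands for the part that bears it (a point fixed in the world has none). Each returns a list of dicts, best first, with "p" (0 to 1); they miss things now and then, are a little off and sometimes report something else, mostly with a low value. They report only what shows in the picture. A call takes as long as a camera call. They do not tell look-alikes from the thing itself.
- recognise(label, camera): "rect" ([centre column, centre row, width, height] in pixels, round what is visible of it).
Readings, each from a call of its own:
- robot.current_time_s(): time.
- robot.current_joint_positions(): joint angles.
- robot.current_dq(): joint speeds.
- robot.current_joint_torque(): joint torques, N m.
- robot.current_tool_pos(): TCP position.
- robot.current_eef_rot(): TCP orientation.
- robot.current_contact_force(): force on the tool from outside, world axes, zero at the start.
- robot.current_torque(): the same for the moment, N m.
- robot.current_finger_gap(): opening from 0.0 (shut) to 1.0 (fully open).
Only numpy, scipy, OpenCV 4.12 (cv2) and the standard library are available. Lean on these libraries where they do the work, as an engineer would, in place of code of your own. Each camera call takes 0.05 s, during which the arm holds its last target. There are 200 camera calls.

TASK

Make up the desiccator and put the two finished specimens away dry: first stand the dry desiccant canister (blue window) in the middle of the well of the white base, then lay the empty white plate level on the ledge above it, then stand the black and the green resin mount on the plate, polished faces up, one on each side of its knob, and last close the base with the lid, centred flush on the flange. Set everything down gently, do not drop it in; leave the spent canister (pink window) and the red mount where they are.

Things in the scene. Friction and masses are not known exactly. Their poses are not given: they have to be found in the camera images.
- base: White round open desiccator base, fixed to the bench; origin at the centre of its underside, z up. 105 mm high; flat top flange 196 mm across with a thin black seal ring. Bore 164 mm in diameter from the rim down to a flat ledge at 60 mm height; inside the ledge the well, 140 mm in diameter, its flat floor 12 mm above the origin.
- plate: Loose round white plate with dark hole marks (solid to touch), 152 mm in diameter, 6 mm thick; upright round white lifting knob at its centre, 20 mm in diameter, from 6 to 40 mm above the underside. Origin at the centre of its underside, z up. About 0.24 kg. On the ledge its underside is 60 mm above the base's origin.
- lid: Loose round lid, knob up: blue flange 196 mm outside, 160 mm inside diameter, 8 mm thick; clear hollow dome, its flat top 56 mm up, 90 mm across; on it an upright blue knob 32 mm in diameter, 56 to 92 mm above the underside. Origin at the centre of the flange's underside, z up. 0.36 kg. Closed, its underside is 105 mm above the base's origin; nothing guides it.
- canister_blue: Dry desiccant canister: loose upright aluminium cylinder 56 mm in diameter, 36 mm high, with a round blue window 38 mm wide on top. Origin at the centre of its underside, z up. About 0.11 kg.
- canister_pink: Spent desiccant canister, not to be moved: the same 56 mm by 36 mm aluminium cylinder with a pink window on top. Origin at the centre of its underside.
- mount_black: Black resin mount with a bright square steel section in its polished top face: loose upright cylinder 40 mm in diameter, 22 mm high. Origin at the centre of its underside, z up towards the polished face. About 0.07 kg.
- mount_green: Green resin mount with a round brass section in its polished top face: loose upright cylinder 40 mm in diameter, 22 mm high. Origin at the centre of its underside, z up towards the polished face. About 0.07 kg.
- mount_red: Red resin mount with a steel strip in its top face, still to be measured, not to be moved: cylinder 40 mm in diameter, 22 mm high. Origin at the centre of its underside.
Mind the look-alikes: they are no part of the job. Of the things that look like the mount_green, the middle-sized one is meant.

How it is judged:
By the outcome, as a careful person would: the job done as asked, in the order asked, and still so for the second after the job is handed in, with the robot touching nothing.
It also fails if it takes over 120 s, if anything falls off the work surface, if the arm or the gripper's body presses on something with over 40 N, if the wrist force passes 120 N, or if a joint passes its speed limit or range.

## Working session

There is one attempt and no reset: what is moved stays moved. The work goes in short steps, each a Python script; the robot and the scene stay as the last script left them, time stands still between calls to the robot, and variables do not carry over. Pictures are saved under pics/ and viewed, about 12 in all and at most 16, crops included, and the job is handed in when it is done.

```bash
ls; mkdir -p pics
python3 - <<'E'
from station import robot, fingers, vision, workorder, recognise
import cv2
for n in("top","side"):
    im=vision.grab_frame(n); cv2.imwrite(f"pics/{n}0.png",im[:,:,::-1])
    c=vision.calibration(n); print(n,c)
    for l in "base plate lid canister_blue canister_pink mount_black mount_green mount_red".split():
        print(l,[( [round(float(x)) for x in d["rect"]],round(float(d["p"]),2)) for d in recognise(l,n)])
print(robot.current_time_s(),robot.current_tool_pos(),robot.current_eef_rot())
E
```

```text
pics
top {'mtx': array([[399.2160467,   0.       , 314.3944813],
       [  0.       , 399.2160467, 200.2679874],
       [  0.       ,   0.       ,   1.       ]]), 'extrinsics': array([[-2.78075262e-02, -9.99612840e-01,  9.54371331e-04,
         9.63020157e-03],
       [ 9.87298270e-01, -2.73155275e-02,  1.56511944e-01,
        -5.20814919e-01],
       [-1.56425280e-01,  5.29445915e-03,  9.87675605e-01,
        -8.23195580e-01],
       [ 0.00000000e+00,  0.00000000e+00,  0.00000000e+00,
         1.00000000e+00]])}
base [([138, 194, 98, 97], 0.94), ([395, 131, 18, 18], 0.57), ([311, 158, 64, 66], 0.45), ([236, 235, 28, 22], 0.21)]
plate [([313, 158, 65, 65], 0.76), ([222, 142, 17, 16], 0.21)]
lid [([475, 196, 91, 87], 0.79)]
canister_blue [([236, 236, 30, 23], 0.83)]
canister_pink [([312, 233, 27, 25], 0.6)]
mount_black []
mount_green [([392, 228, 19, 21], 0.84), ([376, 270, 20, 28], 0.58), ([358, 232, 16, 16], 0.52)]
mount_red [([396, 131, 21, 20], 0.82)]
side {'mtx': array([[454.18587025,   0.        , 317.65779422],
       [  0.        , 454.18587025, 197.04885494],
       [  0.        ,   0.        ,   1.        ]]), 'extrinsics': array([[ 0.9800521 , -0.19746916,  0.02244577, -0.52823721],
       [ 0.07696714,  0.48124697,  0.87319953, -0.07651084],
       [-0.18323194, -0.85405344,  0.48684574, -0.92449215],
       [ 0.        ,  0.        ,  0.        ,  1.        ]])}
base [([296, 134, 69, 60], 0.77)]
plate [([358, 209, 68, 36], 0.63), ([270, 173, 19, 21], 0.33)]
lid [([362, 332, 130, 106], 0.73), ([279, 208, 26, 24], 0.62)]
canister_blue [([272, 173, 24, 24], 0.66)]
canister_pink [([280, 209, 27, 24], 0.95)]
mount_black [([353, 168, 16, 16], 0.57)]
mount_green [([248, 251, 28, 25], 0.87), ([288, 239, 16, 13], 0.77), ([298, 257, 23, 25], 0.67)]
mount_red [([413, 255, 21, 18], 0.95)]
0.9 [0.19827131 0.5130462  0.24830467] [1.79996876e+02 1.28649003e-03 1.58872016e+02]
```

View pics/top0.png

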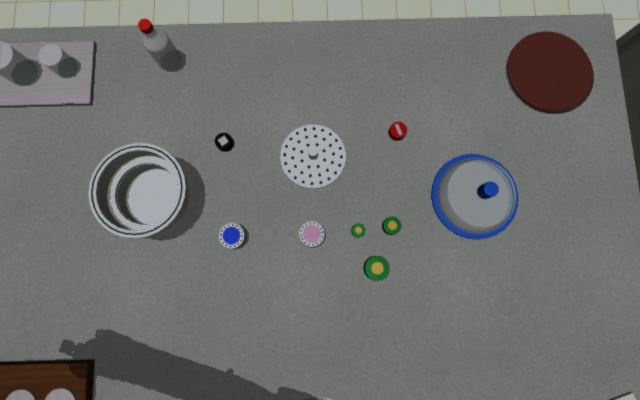

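View pics/side0.png

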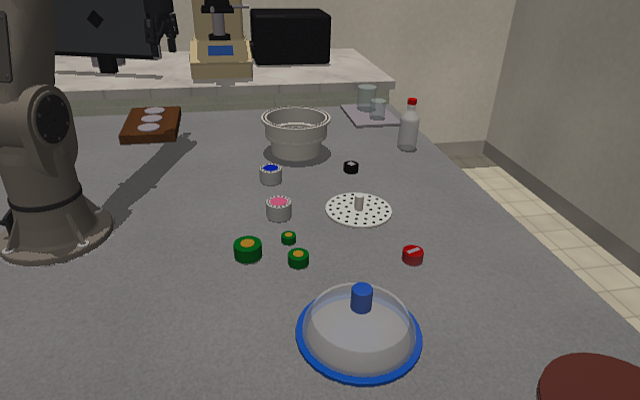

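Top view: base at (138,190), dry canister (232,236), black mount (224,142), plate (313,156), lid (475,196). The three greens are at (358,230) small, (392,226) middle-sized, which is the one meant, and (376,268) large. In the side view the middle green is at (298,257).

```bash
cat > h.py <<'E'
from station import robot, fingers, vision, workorder, recognise
import cv2, numpy as np
def proj(n,P):
    c=vision.calibration(n); p=(c["extrinsics"]@np.r_[P,1])[:3]*[1,-1,-1]
    q=c["mtx"]@p; return q[:2]/q[2]
def back(n,uv,z):
    c=vision.calibration(n); E=c["extrinsics"]
    d=np.linalg.inv(c["mtx"])@np.r_[uv,1]*[1,-1,-1]
    R=E[:3,:3]; o=-R.T@E[:3,3]; d=R.T@d
    return (o+d*(z-o[2])/d[2])[:2]
def blob(im,uv,r,f,hull=False):
    """largest blob where f(hsv) in a window of half-size r round uv: ellipse-ish centre of the convex hull"""
    h=cv2.cvtColor(im,cv2.COLOR_RGB2HSV).astype(int)
    x0,y0=int(uv[0]-r),int(uv[1]-r); x0=max(x0,0);y0=max(y0,0)
    w=h[y0:int(uv[1]+r)+1,x0:int(uv[0]+r)+1]
    m=f(w[...,0],w[...,1],w[...,2]).astype(np.uint8)
    n,l,s,c=cv2.connectedComponentsWithStats(m)
    i=1+np.argmax(s[1:,4]); 
    if hull:
        pts=cv2.convexHull(np.argwhere(l==i)[:,::-1].astype(np.float32).reshape(-1,1,2))
        M=cv2.moments(pts); ctr=np.array([M["m10"],M["m01"]])/M["m00"]; a=M["m00"]
    else: ctr,a=c[i],s[i,4]
    return ctr+[x0,y0],a
blue=lambda h,s,v:(h>105)&(h<130)&(s>150)&(v>60)
brass=lambda h,s,v:(h>12)&(h<32)&(s>90)&(v>80)
green=lambda h,s,v:(h>40)&(h<80)&(s>120)
white=lambda h,s,v:(v>165)&(s<40)
steel=lambda h,s,v:(v>150)
E
python3 - <<'E'
from h import *
I={n:vision.grab_frame(n) for n in("top","side")}
def rep(name,n,uv,r,f,z,hull=False):
    c,a=blob(I[n],uv,r,f,hull); print(name,n,c.round(1),a,back(n,c,z).round(4))
for n,d in dict(top=dict(can=(232,236),g=(392,226),gs=(358,230),gb=(376,268),b=(224,142)),side=dict(can=(270,168),g=(298,254),gs=(288,236),gb=(247,243),b=(351,163))).items():
    rep("can",n,d["can"],11,blue,.036)
    for k in("gs","g","gb"): rep(k,n,d[k],9,brass,.022)
    rep("black",n,d["b"],7,steel,.022)
rep("plate","top",(313,156),42,white,.006,True); rep("lidflange","top",(475,196),50,blue,.006,True)
rep("lidknob","top",(491,188),8,blue,.092)
rep("plate","side",(358,212),38,white,.006,True); rep("lidflange","side",(359,335),67,blue,.006,True)
rep("base","top",(138,190),56,white,.105,True); rep("base","side",(296,122),38,white,.105,True)
a=cv2.resize(I["top"][130:250,80:250],None,fx=4,fy=4,interpolation=2)
cv2.imwrite("pics/b.png",a[:,:,::-1])
b=np.hstack([cv2.resize(I["side"][100:170,250:340],(450,350)),cv2.resize(I["side"][185:235,315:405],(450*7//10,350*5//10*7//10*2))[:350,:350]]) if 0 else cv2.resize(I["side"][95:235,240:405],None,fx=4,fy=4,interpolation=2)
cv2.imwrite("pics/c.png",b[:,:,::-1])
E
```

```text
can top [230.9 235.1] 220 [0.451  0.1764]
gs top [358.3 229.6] 29 [ 0.4563 -0.0991]
g top [392.1 224.9] 61 [ 0.4645 -0.1737]
gb top [376.9 267.8] 113 [ 0.3728 -0.1356]
black top [222.8 140.2] 30 [0.6673 0.1988]
can side [270.2 167.3] 65 [0.4521 0.1765]
gs side [288.1 234.1] 28 [ 0.4566 -0.1074]
g side [297.8 253. ] 60 [ 0.4655 -0.1734]
gb side [246.9 242.5] 97 [ 0.3743 -0.1232]
black side [349. 163.] 1 [0.664  0.2009]
plate top [312.6 155.7] 3114.5 [ 0.63   -0.0037]
lidflange top [474.5 196.1] 5677.0 [ 0.5259 -0.3666]
lidknob top [490.3 188.7] 177 [ 0.5268 -0.3649]
plate side [358.1 209.1] 1675.5 [ 0.6305 -0.0094]
lidflange side [358.1 342.8] 8385.5 [ 0.5222 -0.391 ]
base top [136.2 189.7] 5654.5 [0.5421 0.3529]
base side [263.5 118. ] 24.5 [0.4544 0.35  ]
```

View pics/b.png

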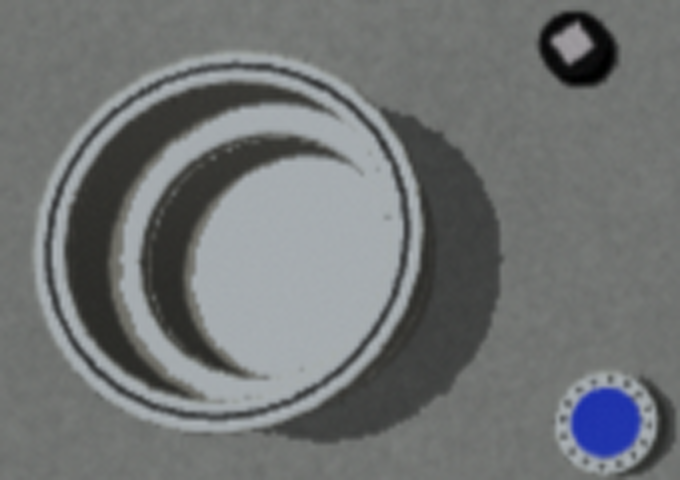

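View pics/c.png

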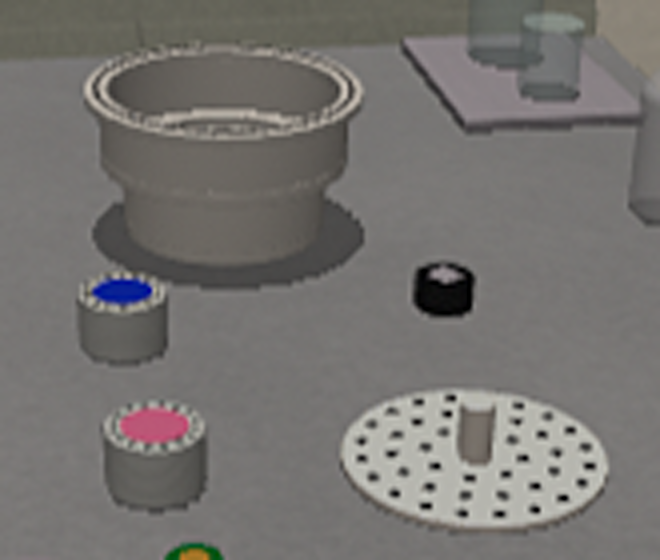

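The crops show the base flange centred at about top (136.9,190.1). Plain white thresholding clipped it, so I'll fit the known circles to image gradients in both cameras instead.

```bash
cat >> h.py <<'E'
from scipy.optimize import minimize
T=np.linspace(0,2*np.pi,180,endpoint=False)
def ring(n,xy,r,z):
    c=vision.calibration(n); P=np.c_[xy[0]+r*np.cos(T),xy[1]+r*np.sin(T),np.full(180,z),np.ones(180)]
    p=(P@c["extrinsics"].T)[:,:3]*[1,-1,-1]; q=p@c["mtx"].T; return (q[:,:2]/q[:,2:]).astype(np.float32)
def fit(n,im,xy,circles,d=.002,span=.012):
    """centre at which the circles (r,z) lie best on image edges; contrast taken per channel, median-robust"""
    I=cv2.GaussianBlur(im,(0,0),.7).astype(np.float32)
    def s(p): return cv2.remap(I,p[:,0].reshape(1,-1),p[:,1].reshape(1,-1),cv2.INTER_LINEAR)[0]
    def cost(xy): return -sum(np.minimum(np.abs(s(ring(n,xy,r+d,z))-s(ring(n,xy,r-d,z))).sum(1),120).mean() for r,z in circles)
    g=np.arange(-span,span+1e-6,.0015)
    b=min(((cost((xy[0]+a,xy[1]+e)),xy[0]+a,xy[1]+e) for a in g for e in g))
    o=minimize(cost,b[1:],method="Nelder-Mead",options=dict(initial_simplex=[(b[1],b[2]),(b[1]+.001,b[2]),(b[1],b[2]+.001)],xatol=1e-5))
    return o.x,-o.fun
SPEC=dict(base=[(.098,.105),(.0885,.105)],plate=[(.076,.006)],lid=[(.098,.008),(.080,.008)],can=[(.028,.036),(.019,.036)],g=[(.020,.022)],b=[(.020,.022)])
E
python3 - <<'E'
from h import *
I={n:vision.grab_frame(n) for n in("top","side")}
G=dict(base=(.54,.352),plate=(.63,-.004),lid=(.526,-.366),can=(.451,.1764),g=(.465,-.1737),b=(.667,.199))
for k,xy in G.items():
    for n in I:
        cs=SPEC[k][:1] 
        x,f=fit(n,I[n],xy,cs); print(k,n,x.round(4),round(f,1))
E
```

```text
base top [0.5433 0.3521] 105.2
base side [0.5436 0.348 ] 43.0
plate top [ 0.631  -0.0036] 100.0
plate side [ 0.6314 -0.0054] 96.4Traceback (most recent call last):
  File "<stdin>", line 7, in <module>
  File "h.py", line 40, in fit
    b=min(((cost((xy[0]+a,xy[1]+e)),xy[0]+a,xy[1]+e) for a in g for e in g))
  File "h.py", line 40, in <genexpr>
    b=min(((cost((xy[0]+a,xy[1]+e)),xy[0]+a,xy[1]+e) for a in g for e in g))
            ~~~~^^^^^^^^^^^^^^^^^^^
  File "h.py", line 38, in cost
    def cost(xy): return -sum(np.minimum(np.abs(s(ring(n,xy,r+d,z))-s(ring(n,xy,r-d,z))).sum(1),120).mean() for r,z in circles)
                          ~~~^^^^^^^^^^^^^^^^^^^^^^^^^^^^^^^^^^^^^^^^^^^^^^^^^^^^^^^^^^^^^^^^^^^^^^^^^^^^^^^^^^^^^^^^^^^^^^^^^^
  File "h.py", line 38, in <genexpr>
    def cost(xy): return -sum(np.minimum(np.abs(s(ring(n,xy,r+d,z))-s(ring(n,xy,r-d,z))).sum(1),120).mean() for r,z in circles)
                                                                      ~~~~^^^^^^^^^^^^
  File "h.py", line 32, in ring
    c=vision.calibration(n); P=np.c_[xy[0]+r*np.cos(T),xy[1]+r*np.sin(T),np.full(180,z),np.ones(180)]
ValueError: time passes only in moves, steps and waits
```

```bash
sed -i 's/^def proj/import functools\ncal=functools.lru_cache(None)(lambda n: vision.calibration(n))\ndef proj/; s/c=vision.calibration(n)/c=cal(n)/' h.py
python3 - <<'E'
from h import *
I={n:vision.grab_frame(n) for n in("top","side")}
G=dict(lid=(.526,-.366),can=(.451,.1764),g=(.465,-.1737),b=(.667,.199),base=(.54,.352))
for k,xy in G.items():
    for n in I:
        x,f=fit(n,I[n],xy,SPEC[k][:1]); print(k,n,x.round(4),round(f,1))
x,f=fit("top",I["top"],(.5433,.351),[(.082,.105)],span=.006); print("bore",x,f)
# reachability
B=np.array([.543,.351]); q=robot.inverse_kinematics
for nm,p,z in [("can",(.4515,.1765),.02),("can",(.4515,.1765),.22),("B",B,.035),("B",B,.30),("plate",(.631,-.0045),.02),("plate",(.631,-.0045),.2),("lid",(.526,-.366),.077),("lid",(.526,-.366),.32),("g",(.465,-.1737),.02),("b",(.667,.199),.02)]:
    print(nm,z,[yw for yw in range(-180,180,30) if q([*p,z],[180,0,yw]) is not None], (lambda a: None if a is None else np.round(a))(q([*p,z],[180,0,180])))
print(robot.current_time_s())
E
```

```text
lid top [ 0.5273 -0.3662] 102.8
lid side [ 0.5274 -0.3715] 87.1
can top [0.451  0.1762] 90.2
can side [0.4553 0.1666] 50.4
g top [ 0.4635 -0.1716] 114.8
g side [ 0.4653 -0.1748] 90.8
b top [0.6599 0.1939] 112.9
b side [0.6686 0.2014] 75.6
base top [0.5433 0.3521] 105.2
base side [0.5435 0.3483] 42.8
bore [0.5420974  0.34888742] 102.56884002685547
can 0.02 [-180, -150, -120, -90, -60, -30, 0, 30, 60, 90, 120, 150] [-35.  26.  15. 113.  -9.  43.  75.]
can 0.22 [-180, -150, -120, -90, -60, -30, 0, 30, 60, 90, 120, 150] [-38.  11.  17. 100.  -3.  70.  70.]
B 0.035 [-180, -150, -120, -90, -60, -30, 0, 30, 60, 90, 120, 150] [-39.  39.   6.  85.  -5.  56.  59.]
B 0.3 [-180, -150, -120, -90, -60, -30, 0, 30, 60, 90, 120, 150] [-40.  29.   9.  64.  -4.  88.  58.]
plate 0.02 [-180, -150, -120, -90, -60, -30, 0, 30, 60, 90, 120, 150] [-15.  40.  22.  89. -17.  54. 102.]
plate 0.2 [-180, -150, -120, -90, -60, -30, 0, 30, 60, 90, 120, 150] [-20.  31.  29.  78. -15.  75. 100.]
lid 0.077 [-180, -150, -120, -90, -60, -30, 0, 30, 60, 90, 120, 150] [  2.  46.  53.  85. -38.  68. 151.]
lid 0.32 [-180, -150, -120, -90, -60, -30, 0, 30, 60, 90, 120, 150] [ 14.  30.  34.  63. -16.  91. 134.]
g 0.02 [-180, -150, -120, -90, -60, -30, 0, 30, 60, 90, 120, 150] [-10.  31.  37. 112. -25.  46. 132.]
b 0.02 [-180, -150, -120, -90, -60, -30, 0, 30, 60, 90, 120, 150] [-26.  46.  14.  76. -12.  60.  80.]
1.2
```

```bash
cat >> h.py <<'E'
def pick(xy,z,yaw,opening,force,hover,lift):
    O=[180,0,yaw]
    fingers.gripper_to(opening); robot.move_to([*xy,hover],O); robot.line_to([*xy,z],O,velocity=.12)
    fingers.gripper_to(0.0,force); g=robot.current_finger_gap()
    robot.line_to([*xy,lift],O,velocity=.2); print("grip",g,"after lift",robot.current_finger_gap(),"F",np.round(robot.current_contact_force(),2),"t",robot.current_time_s())
def place(xy,z,yaw,hi,release,leave,f=4,over=.005):
    """carry at height hi, slow last 15 mm down to expected TCP height z (stop on contact), release, leave"""
    O=[180,0,yaw]
    robot.move_to([*xy,hi],O); robot.line_to([*xy,z+.012],O,velocity=.15)
    hit=robot.line_to([*xy,z-over],O,velocity=.02,f_stop=f); p=robot.current_tool_pos()
    print("touch",hit,"z",p.round(4),"expected",z,"F",np.round(robot.current_contact_force(),1),"gap",robot.current_finger_gap())
    if not hit: return False
    fingers.gripper_to(release); robot.line_to([*xy,leave],O,velocity=.15); print("t",robot.current_time_s()); return True
E
python3 - <<'E'
from h import *
pick((.4512,.1765),.024,160,1.0,30,.10,.20)
place((.543,.351),.036,160,.20,.82,.21)
I=vision.grab_frame("top"); cv2.imwrite("pics/d.png",cv2.resize(I[120:260,60:260],None,fx=4,fy=4,interpolation=2)[:,:,::-1])
c,a=blob(I,(145,194),14,blue); print(c,a,back("top",c,.048))
E
```

```text
grip 0.6450099029205378 after lift 0.6433853818301628 F [ 0.79 -0.2  -0.97] t 5.2667
touch True z [0.5429 0.351  0.0371] expected 0.036 F [-0.1  0.8  4.5] gap 0.6457238930225204
t 9.4333
[148.00913242 194.3652968 ] 219 [0.54252391 0.35265069]
```

View pics/d.png

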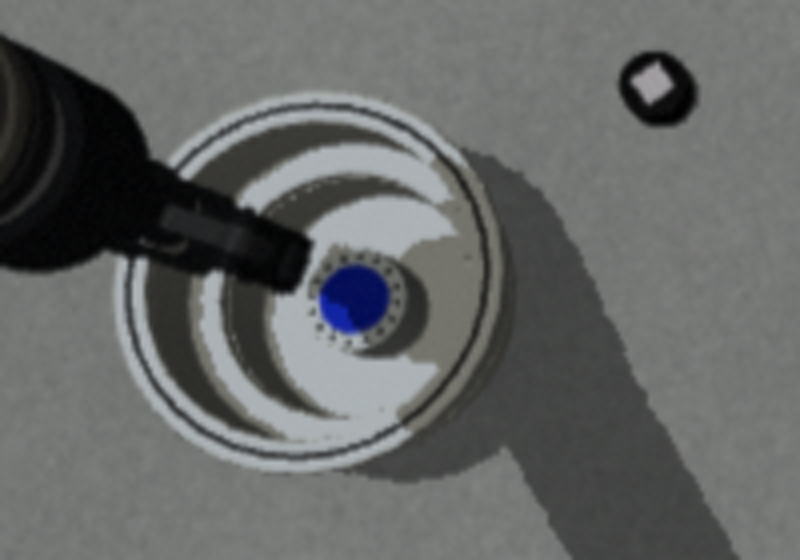

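The canister stands in the well (blue window at top (148,194)), about 1 mm from the fitted base centre. The plate comes next.

```bash
sed -i 's/    if not hit: return False/    if not hit or abs(p[2]-z)>.004: print("STOPPED"); return False/' h.py
python3 - <<'E'
from h import *
pick((.631,-.0045),.030,180,.6,60,.12,.22)
robot.move_to([.5435,.3505,.22],[180,0,180])
I=vision.grab_frame("top"); cv2.imwrite("pics/e.png",I[60:260,40:340,::-1])
I=vision.grab_frame("side"); cv2.imwrite("pics/e2.png",cv2.resize(I[20:180,200:400],None,fx=3,fy=3)[:,:,::-1])
print(fit("side",I,(.5435,.3505),[(.076,.196)],span=.01))
print(robot.current_tool_pos(),robot.current_eef_rot())
E
```

```text
grip 0.20981743883447762 after lift 0.21072307980366878 F [-0.21  0.22 -3.06] t 13.6083
(array([0.54414417, 0.3402523 ]), np.float64(39.409664154052734))
[0.54518403 0.34761016 0.22010202] [-1.79910423e+02  5.94131697e-02  1.79741125e+02]
```

View pics/e2.png

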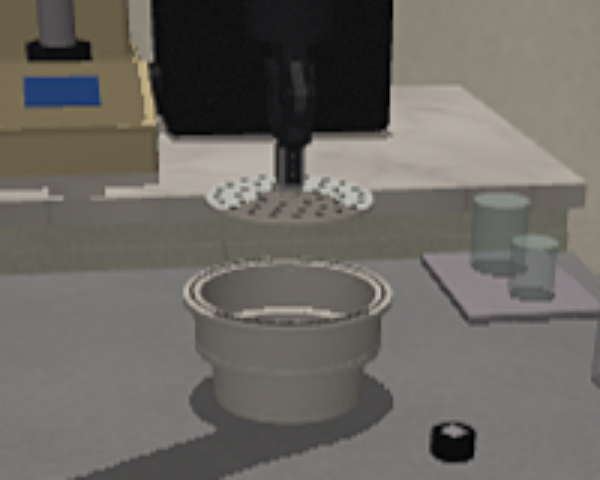

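The plate hangs level above the bore at side crop (290,200), so I'll lower it.

Run:
```python
from h import *
ok=place((.5435,.3505),.090,180,.22,.6,.24)
if ok: robot.move_to([.60,.15,.24],[180,0,180])
for n,b in dict(top=(120,260,60,260),side=(90,190,240,360)).items():
    I=vision.grab_frame(n); cv2.imwrite(f"pics/f{n}.png",cv2.resize(I[b[0]:b[1],b[2]:b[3]],None,fx=4,fy=4,interpolation=2)[:,:,::-1])
    print(n,fit(n,I,(.5435,.351),[(.076,.066)],span=.006),fit(n,I,(.5435,.351),[(.010,.100)],span=.006,d=.0015))
print(robot.current_tool_pos(),robot.current_time_s())
```

```text
touch True z [0.5435 0.3505 0.0913] expected 0.09 F [ 0.3 -0.1  4.8] gap 0.21533690248503123
t 18.4083
top (array([0.54986701, 0.34084082]), np.float64(5.463584899902344)) (array([0.54664136, 0.34561761]), np.float64(3.2058050632476807))
side (array([0.54475158, 0.35581828]), np.float64(15.762755393981934)) (array([0.543182 , 0.3504037]), np.float64(58.62616729736328))
[0.59913761 0.15415455 0.23955072] 19.35
```

View pics/ftop.png

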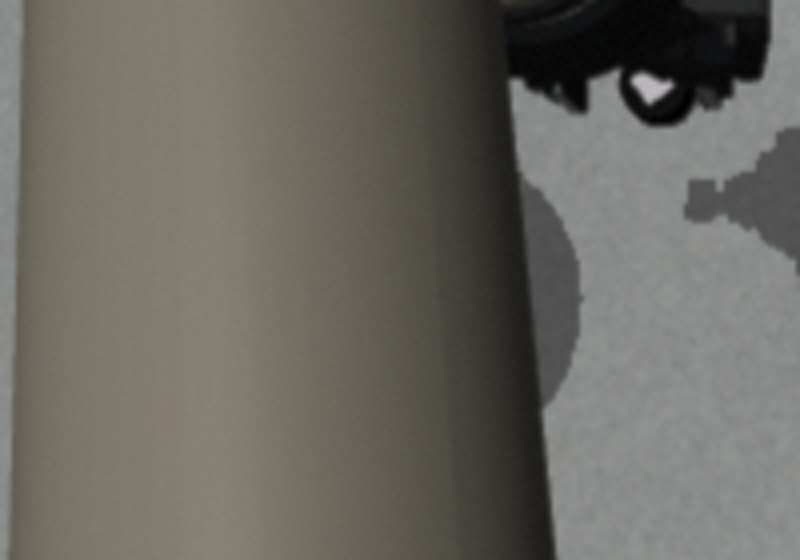

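The arm hides the base from the top camera, but the plate touched down at the expected height. Next I'll pick the black mount and look again while it is held.

```bash
python3 - <<'E'
from h import *
pick((.667,.198),.021,135,.8,30,.10,.20)
def look(t):
    for n,b in dict(top=(120,260,60,260),side=(90,190,240,380)).items():
        I=vision.grab_frame(n); cv2.imwrite(f"pics/{t}{n}.png",cv2.resize(I[b[0]:b[1],b[2]:b[3]],None,fx=4,fy=4,interpolation=2)[:,:,::-1])
look("g")
E
python3 -c "
import cv2,numpy as np
a,b=cv2.imread('pics/gtop.png'),cv2.imread('pics/gside.png');w=800
cv2.imwrite('pics/g.png',cv2.resize(np.vstack([a,cv2.resize(b,(800,571))]),(480,678))[:600])"
```

```text
grip 0.45217475663987 after lift 0.4583422906068708 F [ 0.22  0.11 -1.08] t 22.6167
```

View pics/g.png

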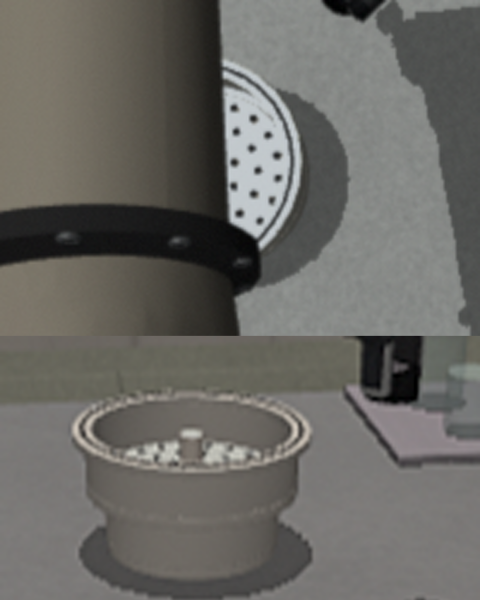

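The plate is seated level, with the knob central in the bore (crop (190,445)). I'll place the black mount, then the green.

Run:
```python
from h import *
if place((.5732,.3208),.087,135,.20,.65,.20):
    pick((.465,-.1745),.021,135,.8,30,.12,.20)
    I=vision.grab_frame("top"); cv2.imwrite("pics/i.png",cv2.resize(I[100:300,60:440],None,fx=2,fy=2)[:,:,::-1])
```

```text
touch True z [0.5732 0.3209 0.0884] expected 0.087 F [-1.1 -0.1  4.2] gap 0.45601902444999537
t 26.0
grip 0.45571804909144537 after lift 0.4545310763598768 F [-0.04  0.46 -1.07] t 30.525
```

View pics/i.png

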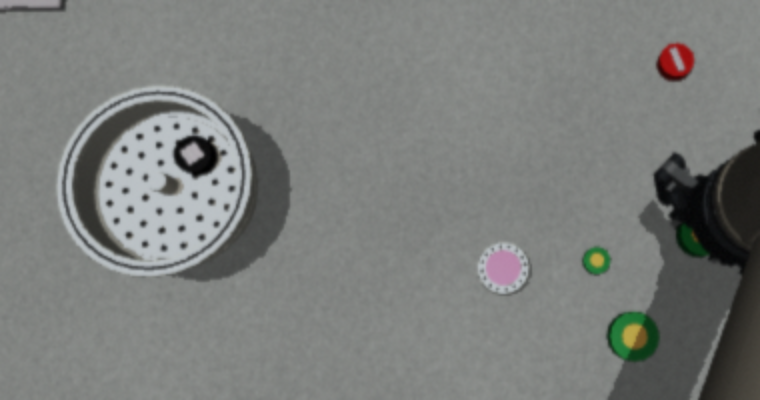

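The black mount stands on the plate to the upper right of the knob, at crop (193,155). The middle green mount is held, and the small and large look-alikes, the pink canister and the red mount are in place.

Run:
```python
from h import *
I=vision.grab_frame("top")
for c in ([(.098,.105)],[(.082,.105)],[(.076,.066)],[(.092,.105)]): print(c,fit("top",I,(.5435,.351),c,span=.006))
if place((.5138,.3802),.087,135,.20,.65,.22):
    robot.move_to([.526,-.369,.24],[180,0,135])
    I=vision.grab_frame("top"); cv2.imwrite("pics/j.png",cv2.resize(I[120:260,60:260],None,fx=4,fy=4,interpolation=2)[:,:,::-1])
    for c in ([(.098,.105)],[(.082,.105)],[(.076,.066)]): print(c,fit("top",I,(.5435,.351),c,span=.006))
```

```text
[(0.098, 0.105)] (array([0.54326179, 0.35212121]), np.float64(110.4126968383789))
[(0.082, 0.105)] (array([0.54222629, 0.34858164]), np.float64(102.51974487304688))
[(0.076, 0.066)] (array([0.54847514, 0.35331253]), np.float64(93.60336303710938))
[(0.092, 0.105)] (array([0.5435, 0.3525]), np.float64(120.0))
touch True z [0.5137 0.3803 0.088 ] expected 0.087 F [-0.1 -0.4  4.6] gap 0.45297008171115966
t 35.3917
[(0.098, 0.105)] (array([0.54332958, 0.3520621 ]), np.float64(109.75509643554688))
[(0.082, 0.105)] (array([0.54222632, 0.3485824 ]), np.float64(101.84420776367188))
[(0.076, 0.066)] (array([0.5483496 , 0.35356138]), np.float64(93.08684539794922))
```

View pics/j.png

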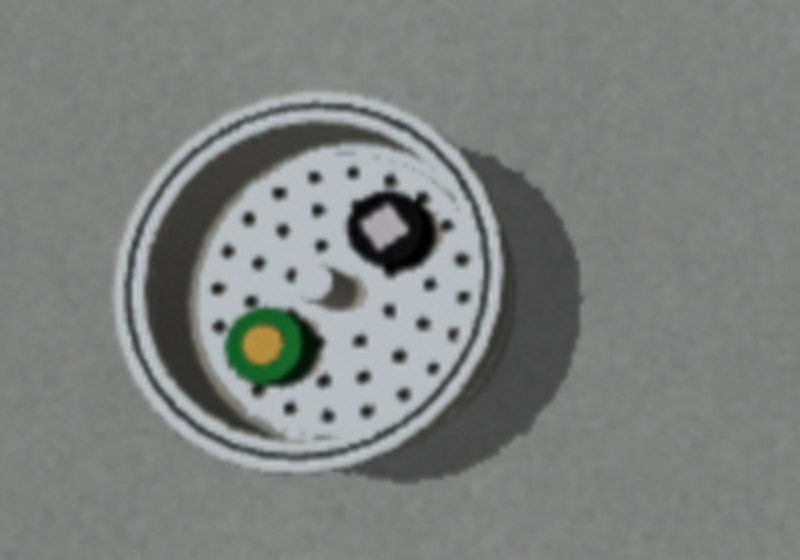

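Both mounts stand faces up on either side of the knob: black at crop (390,230), green at (268,345). Before lifting the lid I'll squeeze its knob in two directions so that it is centred on the TCP.

Run:
```python
from h import *
x,y=.5275,-.368
fingers.gripper_to(.75); robot.move_to([x,y,.14],[180,0,90]); robot.line_to([x,y,.078],[180,0,90])
fingers.gripper_to(0.0,20); print(robot.current_finger_gap()); fingers.gripper_to(.75)
robot.line_to([x,y,.13])
I=vision.grab_frame("side"); print(fit("side",I,(x,y),SPEC["lid"][:1],span=.008))
pick((x,y),.078,180,.75,70,.13,.30)
robot.move_to([.5438,.3504,.30],[180,0,180]); robot.pause(.3)
I=vision.grab_frame("side"); cv2.imwrite("pics/k.png",cv2.resize(I[0:200,180:420],None,fx=3,fy=3)[:,:,::-1])
print(robot.current_tool_pos(),robot.current_eef_rot(),robot.current_time_s())
```

```text
0.36556734921465694
(array([ 0.52718633, -0.37148284]), np.float64(86.41433715820312))
grip 0.35309596782398445 after lift 0.3517189264080106 F [ 0.03 -0.   -3.25] t 44.65
[0.54395348 0.35016186 0.29999308] [1.79999862e+02 1.19424013e-03 1.79972361e+02] 47.5417
```

View pics/k.png

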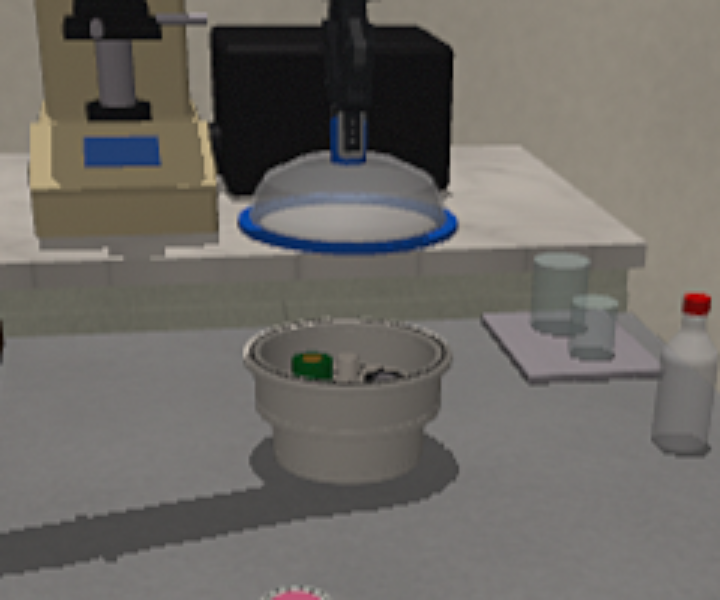

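The lid is held level over the base, with the flange at crop (348,230) above the rim at (347,352). Lowering it now.

Run:
```python
from h import *
if place((.5438,.3504),.183,180,.30,.75,.30):
    robot.move_to([.526,-.30,.30],[180,0,180])
I={n:vision.grab_frame(n) for n in("top","side")}
a=cv2.resize(I["top"][110:260,60:260],None,fx=2.9,fy=2.9,interpolation=2); b=cv2.resize(I["side"][50:170,230:360],(580,535),interpolation=2)[:, :220*0+580]
cv2.imwrite("pics/l.png",cv2.resize(np.hstack([cv2.resize(a,(713,535)),b]),(800,331))[:,:,::-1])
for n in I:
    for c in ([(.098,.113)],[(.080,.113)],[(.016,.197)]): print(n,c,fit(n,I[n],(.5433,.352),c,span=.009))
    c,ar=blob(I[n],proj(n,(.5433,.352,.108)),56,blue,True); print(c,ar,back(n,c,.11))
print(robot.current_time_s())
```

```text
touch True z [0.5437 0.3505 0.1844] expected 0.183 F [-0.  -0.7  6.4] gap 0.34908977391186363
t 50.5833
top [(0.098, 0.113)] (array([0.5431602 , 0.35231936]), np.float64(111.8228530883789))
top [(0.08, 0.113)] (array([0.54432602, 0.35565165]), np.float64(53.971168518066406))
top [(0.016, 0.197)] (array([0.54303084, 0.35213873]), np.float64(118.88404083251953))
[135.49112359 189.65943319] 7304.0 [0.54128137 0.35214472]
side [(0.098, 0.113)] (array([0.54214996, 0.33849242]), np.float64(50.344112396240234))
side [(0.08, 0.113)] (array([0.53736667, 0.34811225]), np.float64(30.41826629638672))
side [(0.016, 0.197)] (array([0.54304674, 0.34486426]), np.float64(69.36605072021484))
[295.20175439 117.99460189] 988.0 [0.53887416 0.32400745]
53.0
```

View pics/l.png

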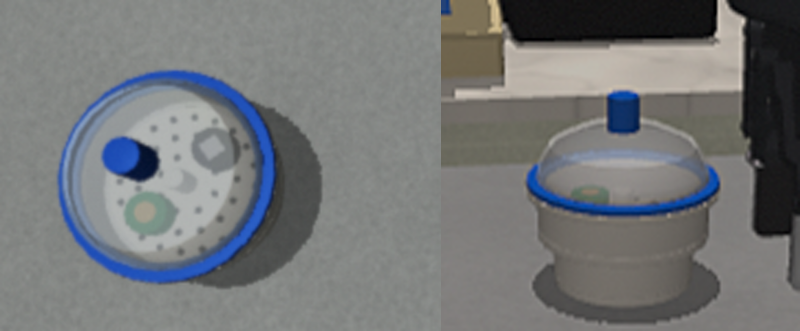

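```bash
python3 -c "
from h import *
workorder.close_job()"
```

```text
the job is handed in; nothing more can be done
```

The desiccator is made up and closed, and I handed the job in after about 53 s on the robot's clock. The order was dry canister, plate, black mount, green mount (the middle-sized one), then lid. Every item was set down slowly until it touched, each within about 1.5 mm of its expected height.

Last checks:
- **Lid:** in the top camera the flange fits at (0.5432, 0.3523) and the base at (0.5433, 0.3521), so it is centred to well under 1 mm. It sits flush in the side view.
- **Mounts and plate:** before the lid went on, both mounts stood faces up on opposite sides of the knob, and the plate was level.
- **Canister:** it stood about 1 mm from the centre of the well.
- **Left alone:** the pink canister and the red mount were never touched.

**Disagreements:**
- The side camera's fits of the closed lid were weak and disagreed with the top camera by 4 to 14 mm in y. The top view has much better contrast, so I relied on it.
- Top-camera fits of the bore edge and of the lid flange's inner edge were off by about 4 mm, and the fit of the seated plate by about 5 mm. I put these down to shading, because the outer edges and the contact heights agreed.

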